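Leg blank into the empty bay of a flap-covered crate

TASK

First feel with the closed fingers through the crate's flaps for the one empty bay (its flap goes well down; the others stop against what is stored below). Then stand the leg blank on its foot, tenon up, on the bench and let go of it, take it again from above, and lower it (do not drop it) through the flap into the empty bay until it stands upright on the bay's floor; let go. Leave everything else on the bench where it is.

Things in the scene. Friction and masses are not known exactly. Their poses are not given: they have to be found in the camera images.
- crate: Plywood crate fixed to the bench, 164 x 164 mm, 90 mm high; origin: centre of its underside; z up. 2 x 2 bays, 66 x 66 mm inside, 80 mm deep, each shut flush by a flap. Exactly one bay, any of them, is empty. Each of the others holds a 50 x 50 mm wooden stub, its top about 9 mm under the flap, so that flap gives only about 0.2 rad. Nothing of this shows from outside.
- bay0 (a point): Centre of bay 0 (the crate's -x -y bay; 39 mm from the crate's centre in x and y), level with the crate's top, 90 mm above the bench; axes as the crate's. The flap's hinge line, marked by two brass hinge knuckles, is 33 mm to +x of it.
- flap0 (a joint): Angle of the 5 mm thick flap over bay 0, rad: 0 shut, grows as it is pushed down into the bay, 1.45 hanging. A weak spring shuts it (0.5 to 2 N at the free half). Closed fingertips pushed 25 mm in, 12 mm to -x of the bay's centre, open an empty bay's flap over 0.5 rad. Hanging open it takes 5 mm of the bay at the +x wall and rests lightly on what stands there.
- bay1 (a point): Centre of bay 1 (the crate's -x +y bay; 39 mm from the crate's centre in x and y), level with the crate's top, 90 mm above the bench; axes as the crate's. The flap's hinge line, marked by two brass hinge knuckles, is 33 mm to +x of it.
- flap1 (a joint): Angle of the 5 mm thick flap over bay 1, rad: 0 shut, grows as it is pushed down into the bay, 1.45 hanging. A weak spring shuts it (0.5 to 2 N at the free half). Closed fingertips pushed 25 mm in, 12 mm to -x of the bay's centre, open an empty bay's flap over 0.5 rad. Hanging open it takes 5 mm of the bay at the +x wall and rests lightly on what stands there.
- bay2 (a point): Centre of bay 2 (the crate's +x -y bay; 39 mm from the crate's centre in x and y), level with the crate's top, 90 mm above the bench; axes as the crate's. The flap's hinge line, marked by two brass hinge knuckles, is 33 mm to +x of it.
- flap2 (a joint): Angle of the 5 mm thick flap over bay 2, rad: 0 shut, grows as it is pushed down into the bay, 1.45 hanging. A weak spring shuts it (0.5 to 2 N at the free half). Closed fingertips pushed 25 mm in, 12 mm to -x of the bay's centre, open an empty bay's flap over 0.5 rad. Hanging open it takes 5 mm of the bay at the +x wall and rests lightly on what stands there.
- bay3 (a point): Centre of bay 3 (the crate's +x +y bay; 39 mm from the crate's centre in x and y), level with the crate's top, 90 mm above the bench; axes as the crate's. The flap's hinge line, marked by two brass hinge knuckles, is 33 mm to +x of it.
- flap3 (a joint): Angle of the 5 mm thick flap over bay 3, rad: 0 shut, grows as it is pushed down into the bay, 1.45 hanging. A weak spring shuts it (0.5 to 2 N at the free half). Closed fingertips pushed 25 mm in, 12 mm to -x of the bay's centre, open an empty bay's flap over 0.5 rad. Hanging open it takes 5 mm of the bay at the +x wall and rests lightly on what stands there.
- blank: Wooden leg blank, about 0.2 kg, lying on the bench, 120 mm long: square body 44 x 44 x 90 mm, then a tenon 30 mm long, 44 wide, 24 thick. Origin: on its axis at mid-length (22 mm above the bench as it lies); foot 60 mm to -x, shoulder 30 mm and tenon's end 60 mm to +x. x runs along it to the tenon, y along the tenon's width, z its thickness (up as it lies). Stood tenon up, x points up.
- offcut: Plain wooden offcut, 75 x 44 x 30 mm, no tenon; origin at the bench below its middle. A bystander.
- sander: Cork sanding block, 100 x 60 x 35 mm; origin at the bench below its middle. A bystander.
- plane: Steel block plane, 160 x 50 mm, 52 mm high, along its x; origin at the bench below its middle. A bystander.
- square: Steel square lying flat: 200 mm blade along x, 110 mm stock along y, 14 mm high; origin at the bench below its middle. A bystander.
- cup: White ceramic cup, 80 mm across, 100 mm high; origin at the bench below its middle. A bystander.
- jar: Closed wax jar, 70 mm across, 70 mm high; origin at the bench below its middle. A bystander.
- mallet: Wooden mallet lying down, 265 mm long along x, head 50 x 110 x 60 mm at +x; origin at the bench below its middle. A bystander.

How it is judged:
On the way, in this order (a step that is already met when the one before it is completed fails the run):
1. the empty bay's flap is pushed at least 0.4 rad down with the fingers (value of joint any of flap0, flap1, flap2, flap3 above 0.4 rad and contact force between the fingers and crate above 0.03 N), for 0.02 s.
2. the blank stands on its foot on the bench, tenon up, released (angle between blank's own x axis and vertical below 0.1 rad and height (world z) of blank between 0.055 and 0.065 m and contact force between the fingers and blank below 0.05 N and linear speed of blank below 0.02 m/s), for 0.2 s.
At the end, for the whole second after the job is handed in: The blank stands tenon up (within 0.15 rad of vertical) on the floor of a bay: its origin 60 to 77 mm above the crate's underside and within 22 mm, sideways, of a bay's centre; released and at rest (angle between blank's own x axis and vertical below 0.15 rad and z of blank in the frame of crate between 0.06 and 0.077 m and (horizontal distance between blank and bay0 below 0.022 m or horizontal distance between blank and bay1 below 0.022 m or horizontal distance between blank and bay2 below 0.022 m or horizontal distance between blank and bay3 below 0.022 m) and linear speed of blank below 0.02 m/s and contact force between the fingers and blank below 0.05 N); the robot touches nothing.
It fails at once if the blank is dropped at the crate (falls freely faster than 0.7 m/s) (horizontal distance between blank and crate below 0.1 m and linear speed of blank above 0.7 m/s and contact force between the fingers and blank below 0.05 N).
It fails at once if a bystander is moved more than 50 mm (distance of any of offcut, sander, plane, square, cup, jar, mallet from where it was at the start of the episode above 0.05 m).
It also fails if it takes over 66 s, if anything falls off the work surface, if the arm or the gripper's body presses on something with over 40 N, if the wrist force passes 120 N, or if a joint passes its speed limit or range.

ROBOT

A 6-joint arm with a two-finger parallel gripper is mounted at the origin on the work surface. World frame = base frame: x ahead of the robot, y to its left, z up, the work surface at z = 0. Lengths are in m, angles in rad, forces in N, time in s.
With the tool pointing down it reaches from about 0.35 to 0.775 m from the base axis. Payload 5.5 kg.
Tool frame: the origin (TCP) lies midway between the tips of the shut fingers; the grasp point (between the pads) lies 19 mm behind it (env.tcp_to_grasp is the distance from the TCP to the grasp point, in m); z points along the fingers, y is the direction in which the jaws open and shut (so a half turn about z gives the same grasp; the last joint's range is limited). The gripper opens to 85 mm and grips with 20 to 120 N. Pads are 22 mm wide; open, the fingers measure 114 mm over their backs; the gripper's body (76 mm by 85 mm) begins 54 mm behind the grasp point. The pads swing forward as they close: fully open they stand 13 mm farther back than shut.
Start: joints at [-1.263, 0.313, 0.046, 1.304, 0, 1.431], TCP at [0.249, -0.518, 0.231] pointing down, gripper open.
Joint ranges: [-2.76, 2.76], [-0.86, 1.69], [-1.03, 1.26], [-2.2, 2.34], [-1.47, 1.5], [-3.14, 3.14]. Speed limits (rad/s): [2.57, 2.57, 3.14, 3.14, 3.14, 3.14].

INTERFACE

Orientations are given as a unit quaternion [w, x, y, z].
In Python, from workcell import get_state, viewer, hand_in, finder, env gives the robot as it stands.
- The arm moves only by the tool arm_command, never from a script. Its argument "motion" is a list of rows, each an object of numbers: "x", "y", "z": the shift along the tool's x, y, z in mm; "rx", "ry", "rz": the turn, a rotation vector about the tool's x, y, z in degrees; "hand": the closure, from -1 (fully open) to 1 (shut). A call has 1 to 10 rows; each row is the pose to reach, as a shift and turn from the pose commanded when the call began, along the tool's axes at that moment; what a row does not reach only later rows make up. A row lasts 1/8 s, in which the tool goes at most 62.5 mm and 10.7 degrees, less where a joint would pass 70% of its speed; a pose out of reach is approached as far as the arm can. A call with a gripper value outside its range is refused whole. The fingers move at their own pace and stop on an object; "force" is the grip in N (left out, the last holds). Time passes only in rows, so rows that repeat a pose let the fingers close. It gives the time, the measured TCP pose, the force and the opening at its end, in the units of the state.
- get_state(): the state, without advancing time (a new reading comes with each control period).
- viewer.read_camera(name): name is "scene" or "top" or "wrist"; returns a dict with "image" (384x512x3 uint8, red, green, blue), "z_map" (384x512 float32, m along the optical axis (not along the pixel's ray), 0 where there is no reading), "intrinsics" (3x3 intrinsics, pixels), "k1" (the pictures are not rectified: a ray, as slopes to the right and down, at radius r is drawn at 1 + k1 r^2 times it, then the intrinsics apply), "rvec" (rotation vector, rad) and "tvec" (3), from world to camera coordinates, as OpenCV has them. Camera axes: x right, y down, z forward; pixel columns grow to the right and rows downward; lengths in m; the calibration is good to about 2 mm. A picture is of the moment at which its call begins.
- hand_in(): hands the job in, once; it reports no verdict.
Trained networks look in a picture, given as the dict that the camera call returned (one of the last four; its "shot" number tells which), for a name from the list of things; names that differ only in an ending like _2 or _b are one class to them, and where a whole thing is asked for, a point or a joint stands for the part that bears it (a point fixed in the world has none). Each returns a list of dicts, best first, with "score" (0 to 1); they miss things now and then, are a little off and sometimes report something else, mostly with a low value. They report only what shows in the picture. A call takes as long as a camera call.
- finder.find_in(picture, query): "at" ([column, row] in pixels, amid what is visible of it).
- finder.masks_of(picture, query): "region" (384x512 bool, what is visible of it) and "at" ([column, row] in pixels, amid what is visible of it).
The state is a dict: "clock": time; "joint_pos": joint angles; "qvel": joint speeds; "tau": joint torques, N m; "tcp_pos": TCP position; "orientation": TCP orientation; "wrist_force": force on the tool from outside, world axes, zero at the start; "ft_torque": the same for the moment, N m; "finger_gap": finger opening in m.
Only numpy, scipy, OpenCV 4.12 (cv2) and the standard library are available. Lean on these libraries where they do the work, as an engineer would, in place of code of your own. Each camera call takes 0.05 s, during which the arm holds its last target.

## Working session

There is one attempt and no reset: what is moved stays moved. The work goes in short steps, Python scripts to look and compute and a tool call to move; the robot and the scene stay as the last step left them, time stands still between calls to the robot, and variables do not carry over. Pictures are saved under pics/ and viewed, and the job is handed in when it is done.

Besides the shell and the picture viewer there is one more tool, called by a JSON object that holds its "method" and its "body", one argument or row to a line. arm_command: Moves the arm, as the interface text tells. Its arguments: {"type":"object","properties":{"motion":{"type":"array","items":{"type":"object","properties":{"x":{"type":"number"},"y":{"type":"number"},"z":{"type":"number"},"rx":{"type":"number"},"ry":{"type":"number"},"rz":{"type":"number"},"hand":{"type":"number"}}}},"force":{"type":"number"}},"required":["motion"]}

```bash
mkdir -p pics; ls; cat > h.py <<'E'
import numpy as np, cv2
from workcell import get_state, viewer, hand_in, finder, env
def pose(p):
    R,_=cv2.Rodrigues(np.array(p["rvec"],float)); return R,np.array(p["tvec"],float).ravel()
def ray(p,uv):
    K=np.array(p["intrinsics"]);k=p["k1"]
    uv=np.atleast_2d(np.array(uv,float))
    d=np.array([k,0,0,0],float)
    n=cv2.undistortPoints(uv.reshape(-1,1,2),K,d).reshape(-1,2)
    return n
def world(p,uv,z=None):
    n=ray(p,uv);R,t=pose(p)
    d=np.c_[n,np.ones(len(n))]@R   # world dirs
    c=-R.T@t
    return c+d*((z-c[2])/d[:,2])[:,None]
def deproj(p,uv):
    uv=np.atleast_2d(np.array(uv)); n=ray(p,uv);R,t=pose(p)
    z=p["z_map"][uv[:,1].astype(int),uv[:,0].astype(int)]
    return (np.c_[n,np.ones(len(n))]*z[:,None]-t)@R
def cloud(p):
    h,w=p["z_map"].shape
    u,v=np.meshgrid(np.arange(w),np.arange(h))
    return deproj(p,np.c_[u.ravel(),v.ravel()]).reshape(h,w,3)
def proj(p,X):
    R,t=pose(p);c=np.atleast_2d(X)@R.T+t
    n=c[:,:2]/c[:,2:];r2=(n**2).sum(1,keepdims=True);n=n*(1+p["k1"]*r2)
    K=np.array(p["intrinsics"]);return n@K[:2,:2].T+K[:2,2]
def save(p,name,s=1):
    im=cv2.cvtColor(p["image"],cv2.COLOR_RGB2BGR)
    if s!=1: im=cv2.resize(im,None,fx=s,fy=s)
    cv2.imwrite("pics/"+name+".png",im)
E
python3 - <<'E'
from h import *
for n in ["scene","top","wrist"]:
    p=viewer.read_camera(n);save(p,n+"0",1.5)
    print(n,p["k1"],(-pose(p)[0].T@pose(p)[1]).round(3))
    if n!="wrist":
      for q in ["crate","blank","offcut","mallet"]:
        for r in finder.masks_of(p,q)[:2]: print(q,round(r["score"],2),r["at"],r["region"].sum())
      np.savez(n+"0.npz",**{k:np.array(v) for k,v in p.items()})
print(get_state())
E
```

```text
pics
scene -0.12274236257938877 [1.172 0.022 1.04 ]
crate 0.71 [303.9, 207.9] 3423
blank 0.74 [169.0, 194.1] 655
offcut 0.83 [241.2, 152.6] 252
mallet 0.65 [351.1, 263.2] 1411
top -0.09318569544298529 [0.397 0.026 1.131]
crate 0.59 [214.4, 180.3] 3683
blank 0.68 [361.5, 206.9] 678
offcut 0.91 [285.8, 263.4] 437
mallet 0.92 [180.2, 127.1] 1211
wrist -0.05976640087256625 [ 0.31  -0.489  0.373]
{'clock': 0.55, 'joint_pos': array([-1.26260580e+00,  3.13201834e-01,  4.60440554e-02,  1.30357294e+00,
        1.39806876e-05,  1.43119189e+00]), 'qvel': array([-0.00017836, -0.00017282,  0.00097499,  0.002806  , -0.00016517,
       -0.00160023]), 'tau': array([-7.62599793e-04, -4.80070496e+01,  2.98606807e+01,  9.65242725e-04,
       -6.90815000e-05, -8.91403943e-06]), 'tcp_pos': array([ 0.24896361, -0.51833549,  0.23129922]), 'orientation': array([3.20988706e-05, 9.75039494e-01, 2.22031494e-01, 9.72738998e-06]), 'wrist_force': array([-0.1856231 , -0.45375763, -0.75234488]), 'ft_torque': array([ 0.03925756, -0.03789992,  0.01625023]), 'finger_gap': 0.08559567956289765}
```

View pics/scene0.png

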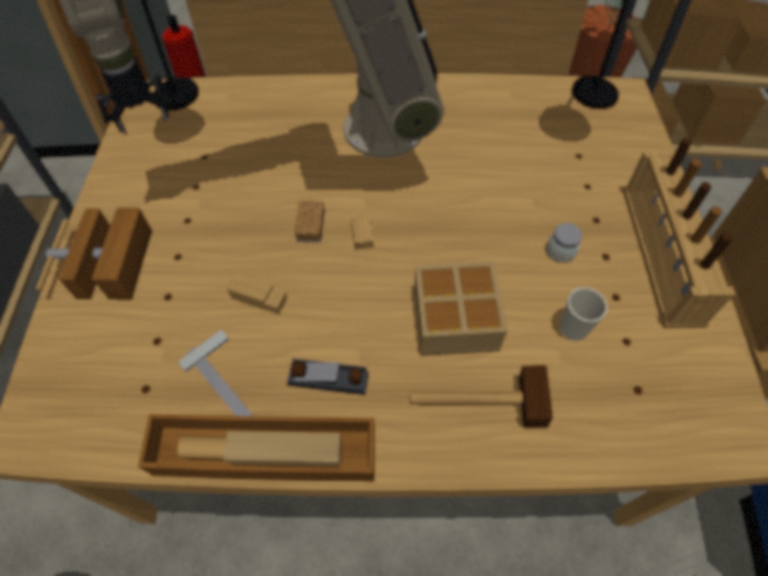

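View pics/top0.png

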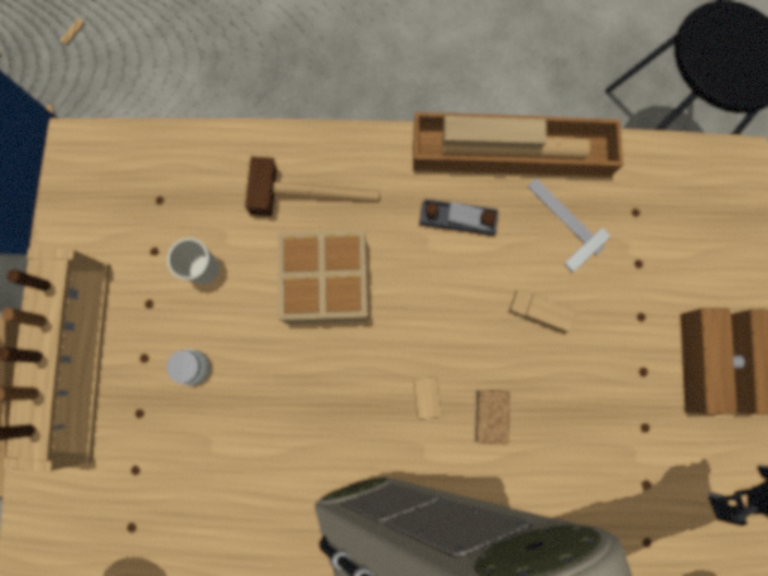

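```bash
python3 - <<'E'
from h import *
for n in ["scene","top"]:
    p=dict(np.load(n+"0.npz",allow_pickle=True)); p["k1"]=float(p["k1"])
    C=cloud(p)
    m=(abs(C[...,2]-0.09)<0.004)&(C[...,0]>.35)
    # crate top
    m=m&(abs(C[...,0]-0.55)<.25)
    pts=C[m]
    print(n,len(pts))
    k=cv2.connectedComponentsWithStats(m.astype(np.uint8))
    for i in np.argsort(-k[2][1:,4])[:3]+1:
        q=C[k[1]==i]; 
        r=cv2.minAreaRect((q[:,:2]*1000).astype(np.float32)); print("z90",len(q),q.mean(0).round(4),r)
    for q in [.044]:
        m=(abs(C[...,2]-q)<0.004); k=cv2.connectedComponentsWithStats(m.astype(np.uint8))
        for i in np.argsort(-k[2][1:,4])[:4]+1:
            if k[2][i,4]<100: continue
            c=C[k[1]==i]; r=cv2.minAreaRect((c[:,:2]*1000).astype(np.float32)); print("z44",len(c),k[3][i],c.mean(0).round(4),r)
E
```

```text
scene 3848
z90 2429 [0.5992 0.1582 0.0911] ((595.097412109375, 158.5476531982422), (167.0817413330078, 166.53639221191406), 3.75120210647583)
z90 790 [ 0.457  -0.5881  0.09  ] ((452.3936767578125, -588.5845947265625), (201.9873046875, 64.9634780883789), 0.6117490530014038)
z90 503 [ 0.4567 -0.6772  0.0901] ((453.42333984375, -678.0598754882812), (197.7379608154297, 42.55012893676758), 0.3245788514614105)
z44 320 [166.171875 190.765625] [ 0.5412 -0.2824  0.0448] ((540.386474609375, -282.7593994140625), (92.49600219726562, 46.3852653503418), 70.90779876708984)
z44 110 [134.56363636 301.16363636] [ 0.8993 -0.3235  0.0447] ((896.4267578125, -326.4952392578125), (88.68655395507812, 17.410245895385742), 89.7900161743164)
z44 102 [217.51960784 247.25490196] [ 0.7353 -0.1043  0.0437] ((734.3826293945312, -104.45811462402344), (41.59971618652344, 39.654579162597656), 84.3426284790039)
top 5345
z90 3224 [0.5932 0.1567 0.0901] ((595.1302490234375, 157.1040802001953), (165.08685302734375, 165.10501098632812), 3.755746841430664)
z90 1374 [ 0.4485 -0.5882  0.0901] ((449.6671142578125, -589.1809082
[... 156 characters left out ...]
62305, 197.9235382080078), 85.62926483154297)
z44 457 [367.36761488 207.90371991] [ 0.5393 -0.2838  0.044 ] ((539.7247924804688, -283.8106384277344), (92.54396057128906, 44.7596435546875), 70.20270538330078)
z44 149 [324.54362416  98.90604027] [ 0.8708 -0.1613  0.0436] ((869.7976684570312, -161.08523559570312), (11.005207061767578, 174.256591796875), 0.28784000873565674)
z44 142 [375.26056338 100.03521127] [ 0.8725 -0.3176  0.0445] ((875.5841064453125, -312.5529479980469), (117.21395111083984, 23.659421920776367), 89.81581115722656)
z44 115 [304.87826087 141.97391304] [ 0.732  -0.1012  0.0437] ((732.29833984375, -102.79902648925781), (36.99008560180664, 38.80941390991211), 82.15216827392578)
```

```bash
python3 - <<'E'
from h import *
p=dict(np.load("top0.npz",allow_pickle=True)); p["k1"]=float(p["k1"])
im=cv2.cvtColor(p["image"],cv2.COLOR_RGB2BGR)
q=dict(np.load("scene0.npz",allow_pickle=True)); im2=cv2.cvtColor(q["image"],cv2.COLOR_RGB2BGR)
a=cv2.resize(im[145:225,180:260],(380,380),interpolation=cv2.INTER_CUBIC)
b=cv2.resize(im[185:230,330:390],(380,285),interpolation=cv2.INTER_CUBIC); b=cv2.copyMakeBorder(b,0,95,0,0,0)
cv2.imwrite("pics/z0.png",np.hstack([a,b]))
C=cloud(p)
# blank profile along axis
for sgn,ang in [(1,70.5)]:
    d=np.array([np.cos(np.deg2rad(ang)),np.sin(np.deg2rad(ang))]);n=np.array([-d[1],d[0]])
    v=C[...,:2]-[.5397,-.284]
    s=v@d;t=v@n
    m=(abs(s)<.1)&(abs(t)<.018)
    for lo in np.arange(-.09,.09,.01):
        k=m&(s>=lo)&(s<lo+.01); print(round(lo,3),C[k][:,2].mean().round(4) if k.any() else None)
E
```

```text
-0.09 0.0002
-0.08 0.0007
-0.07 0.0006
-0.06 -0.0004
-0.05 0.0445
-0.04 0.0436
-0.03 0.0446
-0.02 0.0441
-0.01 0.0441
-0.0 0.0445
0.01 0.0443
0.02 0.0445
0.03 0.0448
0.04 0.0395
0.05 0.0344
0.06 0.0341
0.07 0.0138
0.08 0.0003
```

View pics/z0.png

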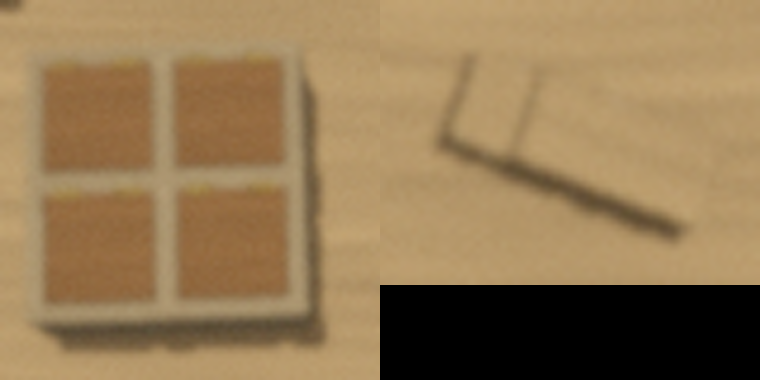

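```bash
cat >> h.py <<'E'
from scipy.spatial.transform import Rotation as Rn
CR=np.array([.595,.1577]); YAW=np.deg2rad(3.75)
RC=np.array([[np.cos(YAW),-np.sin(YAW)],[np.sin(YAW),np.cos(YAW)]])
BAY=[CR+RC@np.array(o) for o in [(-.039,-.039),(-.039,.039),(.039,-.039),(.039,.039)]]
def toolR(s=None):
    s=s or get_state();w,x,y,z=s["orientation"];return Rn.from_quat([x,y,z,w])
def down(jaw):  # jaw (tool y) world angle deg, tool z down
    a=np.deg2rad(jaw);y=np.array([np.cos(a),np.sin(a),0]);z=np.array([0,0,-1.]);return Rn.from_matrix(np.c_[np.cross(y,z),y,z])
def move(target,Rt=None):
    s=get_state();R=toolR(s);d=R.inv().apply(np.array(target)-s["tcp_pos"])*1000
    rv=np.zeros(3) if Rt is None else np.rad2deg((R.inv()*Rt).as_rotvec())
    print("xyz mm",d.round(1),"rot deg",rv.round(1)); return d,rv
def st():
    s=get_state();print(s["clock"],s["tcp_pos"].round(4),"F",s["wrist_force"].round(1),"gap",round(s["finger_gap"],4),"q",np.rad2deg(s["joint_pos"]).round(0),"z",toolR(s).as_matrix()[:,2].round(3))
E
python3 - <<'E'
from h import *
p=[b+RC@np.array([-.012,0]) for b in BAY]
print(np.round(BAY,4),np.round(p,4))
move([*p[0],.115],down(3.75))
E
```

```text
[[0.5586 0.1162]
 [0.5535 0.1941]
 [0.6365 0.1213]
 [0.6314 0.1992]] [[0.5467 0.1154]
 [0.5416 0.1933]
 [0.6245 0.1205]
 [0.6194 0.1984]]
xyz mm [ 542.8 -442.4  116.3] rot deg [  0.    0.  -68.1]
```

{"method": "arm_command", "body": {
  "motion": [
    {"x": 300, "y": -245, "z": 20, "rz": -38, "hand": 1},
    {"x": 300, "y": -245, "z": 20, "rz": -38, "hand": 1},
    {"x": 543, "y": -442, "z": 80, "rz": -68, "hand": 1},
    {"x": 543, "y": -442, "z": 80, "rz": -68, "hand": 1},
    {"x": 543, "y": -442, "z": 80, "rz": -68, "hand": 1},
    {"x": 543, "y": -442, "z": 80, "rz": -68, "hand": 1},
    {"x": 543, "y": -442, "z": 80, "rz": -68, "hand": 1},
    {"x": 543, "y": -442, "z": 80, "rz": -68, "hand": 1},
    {"x": 543, "y": -442, "z": 80, "rz": -68, "hand": 1},
    {"x": 543, "y": -442, "z": 80, "rz": -68, "hand": 1}
  ],
  "force": 60
}}

```text
invalid input at $.motion[0]: expected keys x, y, z, rx, ry, rz, hand
```

```bash
python3 - <<'E'
from h import *
st();move([.5467,.1154,.1],down(3.75))
E
```

```text
0.55 [ 0.249  -0.5183  0.2313] F [-0.2 -0.5 -0.8] gap 0.0856 q [-72.  18.   3.  75.   0.  82.] z [ 0. -0. -1.]
xyz mm [ 542.8 -442.3  131.3] rot deg [  0.    0.  -68.1]
```

{"method": "arm_command", "body": {
  "motion": [
    {"x": 543, "y": -442, "z": 60, "rx": 0, "ry": 0, "rz": -68, "hand": 1},
    {"x": 543, "y": -442, "z": 60, "rx": 0, "ry": 0, "rz": -68, "hand": 1},
    {"x": 543, "y": -442, "z": 80, "rx": 0, "ry": 0, "rz": -68, "hand": 1},
    {"x": 543, "y": -442, "z": 80, "rx": 0, "ry": 0, "rz": -68, "hand": 1},
    {"x": 543, "y": -442, "z": 80, "rx": 0, "ry": 0, "rz": -68, "hand": 1},
    {"x": 543, "y": -442, "z": 80, "rx": 0, "ry": 0, "rz": -68, "hand": 1},
    {"x": 543, "y": -442, "z": 80, "rx": 0, "ry": 0, "rz": -68, "hand": 1},
    {"x": 543, "y": -442, "z": 80, "rx": 0, "ry": 0, "rz": -68, "hand": 1},
    {"x": 543, "y": -442, "z": 80, "rx": 0, "ry": 0, "rz": -68, "hand": 1},
    {"x": 543, "y": -442, "z": 80, "rx": 0, "ry": 0, "rz": -68, "hand": 1}
  ],
  "force": 60
}}

```text
clock: 1.8
tcp_pos: [0.5142, 0.0455, 0.161]
orientation: [0.001, 0.684, 0.729, 0.0]
wrist_force: [0.3, -1.3, 0.2]
finger_gap: -0.0001
```

```bash
python3 - <<'E'
from h import *
st();move([.5467,.1154,.1],down(3.75))
E
```

```text
1.8 [0.5142 0.0455 0.161 ] F [ 0.3 -1.3  0.2] gap -0.0001 q [ -4.  13. -14.  63.  -0.  82.] z [ 0.001 -0.    -1.   ]
xyz mm [67.7 36.8 61. ] rot deg [ 0.1  0.  -0.1]
```

{"method": "arm_command", "body": {
  "motion": [
    {"x": 68, "y": 37, "z": 30, "rx": 0, "ry": 0, "rz": 0, "hand": 1},
    {"x": 68, "y": 37, "z": 60, "rx": 0, "ry": 0, "rz": 0, "hand": 1},
    {"x": 68, "y": 37, "z": 60, "rx": 0, "ry": 0, "rz": 0, "hand": 1},
    {"x": 68, "y": 37, "z": 75, "rx": 0, "ry": 0, "rz": 0, "hand": 1},
    {"x": 68, "y": 37, "z": 80, "rx": 0, "ry": 0, "rz": 0, "hand": 1},
    {"x": 68, "y": 37, "z": 83, "rx": 0, "ry": 0, "rz": 0, "hand": 1},
    {"x": 68, "y": 37, "z": 83, "rx": 0, "ry": 0, "rz": 0, "hand": 1}
  ]
}}

```text
clock: 2.68
tcp_pos: [0.5469, 0.1131, 0.0833]
orientation: [0.002, 0.685, 0.729, 0.002]
wrist_force: [-10.3, 1.2, 29.2]
finger_gap: -0.0
```

```bash
python3 - <<'E'
from h import *
st();p=viewer.read_camera("wrist");save(p,"w1",1.3);p=viewer.read_camera("scene");save(p,"s1",1.5)
E
```

```text
2.675 [0.5469 0.1131 0.0833] F [-10.3   1.2  29.2] gap -0.0 q [  3.  21. -15.  54.   0.  90.] z [ 0.005  0.001 -1.   ]
```

View pics/w1.png

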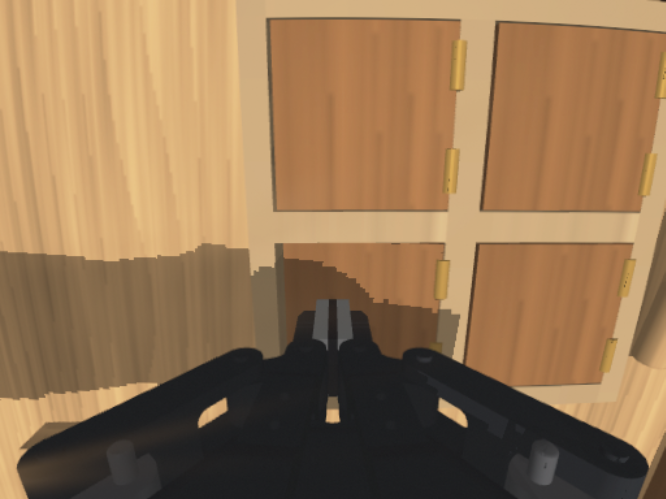

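{"method": "arm_command", "body": {
  "motion": [
    {"x": 0, "y": 0, "z": -25, "rx": 0, "ry": 0, "rz": 0, "hand": 1},
    {"x": 60, "y": 0, "z": -25, "rx": 0, "ry": 0, "rz": 0, "hand": 1},
    {"x": 78, "y": 0, "z": -22, "rx": 0, "ry": 0, "rz": 0, "hand": 1},
    {"x": 78, "y": 0, "z": -22, "rx": 0, "ry": 0, "rz": 0, "hand": 1},
    {"x": 78, "y": 0, "z": -8, "rx": 0, "ry": 0, "rz": 0, "hand": 1},
    {"x": 78, "y": 0, "z": -3, "rx": 0, "ry": 0, "rz": 0, "hand": 1},
    {"x": 78, "y": 0, "z": 0, "rx": 0, "ry": 0, "rz": 0, "hand": 1},
    {"x": 78, "y": 0, "z": 0, "rx": 0, "ry": 0, "rz": 0, "hand": 1}
  ]
}}

```text
clock: 3.78
tcp_pos: [0.5421, 0.1905, 0.0832]
orientation: [0.002, 0.685, 0.729, 0.002]
wrist_force: [-12.9, -3.0, 38.9]
finger_gap: 0.0001
```

```bash
python3 - <<'E'
from h import *
st()
E
```

```text
3.775 [0.5421 0.1905 0.0832] F [-12.9  -3.   38.9] gap 0.0001 q [ 11.  23. -12.  55.  -0.  98.] z [ 0.005  0.001 -1.   ]
```

{"method": "arm_command", "body": {
  "motion": [
    {"x": 0, "y": 0, "z": -25, "rx": 0, "ry": 0, "rz": 0, "hand": 1},
    {"x": 0, "y": 60, "z": -25, "rx": 0, "ry": 0, "rz": 0, "hand": 1},
    {"x": 0, "y": 78, "z": -22, "rx": 0, "ry": 0, "rz": 0, "hand": 1},
    {"x": 0, "y": 78, "z": -22, "rx": 0, "ry": 0, "rz": 0, "hand": 1},
    {"x": 0, "y": 78, "z": -8, "rx": 0, "ry": 0, "rz": 0, "hand": 1},
    {"x": 0, "y": 78, "z": -3, "rx": 0, "ry": 0, "rz": 0, "hand": 1},
    {"x": 0, "y": 78, "z": 0, "rx": 0, "ry": 0, "rz": 0, "hand": 1},
    {"x": 0, "y": 78, "z": 0, "rx": 0, "ry": 0, "rz": 0, "hand": 1}
  ]
}}

```text
clock: 4.78
tcp_pos: [0.6182, 0.1966, 0.0776]
orientation: [-0.0, 0.684, 0.729, -0.0]
wrist_force: [-0.1, -0.3, 0.3]
finger_gap: 0.0003
```

```bash
python3 - <<'E'
from h import *
st()
E
```

```text
4.775 [0.6182 0.1966 0.0776] F [-0.1 -0.3  0.3] gap 0.0003 q [11. 31. -0. 59. -0. 97.] z [-0.001 -0.    -1.   ]
```

{"method": "arm_command", "body": {
  "motion": [
    {"x": 0, "y": 0, "z": 10, "rx": 0, "ry": 0, "rz": 0, "hand": 1},
    {"x": 0, "y": 0, "z": 18, "rx": 0, "ry": 0, "rz": 0, "hand": 1},
    {"x": 0, "y": 0, "z": 18, "rx": 0, "ry": 0, "rz": 0, "hand": 1},
    {"x": 0, "y": 0, "z": 18, "rx": 0, "ry": 0, "rz": 0, "hand": 1}
  ]
}}

```text
clock: 5.28
tcp_pos: [0.6185, 0.1965, 0.0596]
orientation: [-0.0, 0.684, 0.729, -0.0]
wrist_force: [-2.0, -0.0, 0.2]
finger_gap: -0.0
```

```bash
python3 - <<'E'
from h import *
st();p=viewer.read_camera("wrist");save(p,"w2",1.3)
E
```

```text
5.275 [0.6185 0.1965 0.0596] F [-2.  -0.   0.2] gap -0.0 q [11. 31. -1. 57. -0. 97.] z [-0.001 -0.    -1.   ]
```

View pics/w2.png

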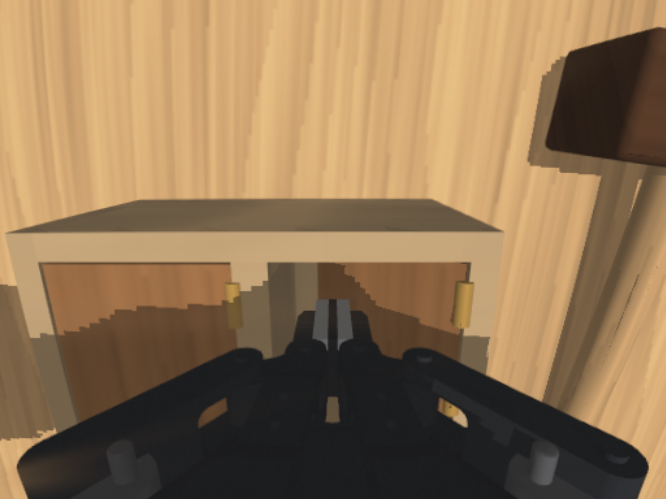

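```bash
python3 - <<'E'
from h import *
d=np.array([np.cos(np.deg2rad(70.5)),np.sin(np.deg2rad(70.5))])
o=np.array([.5397,-.284])+.015*d; print(o)
t=o-.07*d
move([*t,.19],down(-19.5))
E
```

```text
[ 0.5447071  -0.26986038]
xyz mm [-525.1 -131.2 -130.1] rot deg [-0.   0.  23.2]
```

{"method": "arm_command", "body": {
  "motion": [
    {"x": 0, "y": 0, "z": -60, "rx": 0, "ry": 0, "rz": 0, "hand": 1},
    {"x": -20, "y": -5, "z": -90, "rx": 0, "ry": 0, "rz": 0, "hand": 1},
    {"x": -525, "y": -131, "z": -150, "rx": 0, "ry": 0, "rz": 23, "hand": 0.5},
    {"x": -525, "y": -131, "z": -150, "rx": 0, "ry": 0, "rz": 23, "hand": -1},
    {"x": -525, "y": -131, "z": -130, "rx": 0, "ry": 0, "rz": 23, "hand": -1},
    {"x": -525, "y": -131, "z": -130, "rx": 0, "ry": 0, "rz": 23, "hand": -1},
    {"x": -525, "y": -131, "z": -130, "rx": 0, "ry": 0, "rz": 23, "hand": -1},
    {"x": -525, "y": -131, "z": -130, "rx": 0, "ry": 0, "rz": 23, "hand": -1},
    {"x": -525, "y": -131, "z": -130, "rx": 0, "ry": 0, "rz": 23, "hand": -1},
    {"x": -525, "y": -131, "z": -130, "rx": 0, "ry": 0, "rz": 23, "hand": -1}
  ]
}}

```text
clock: 6.58
tcp_pos: [0.5252, -0.3162, 0.1892]
orientation: [0.001, 0.816, 0.578, 0.0]
wrist_force: [0.6, 0.2, -0.4]
finger_gap: 0.0853
```

{"method": "arm_command", "body": {
  "motion": [
    {"x": -80, "y": 0, "z": 0, "rx": 0, "ry": 0, "rz": 0, "hand": -1},
    {"x": -80, "y": 0, "z": 0, "rx": 0, "ry": 0, "rz": 0, "hand": -1},
    {"x": -80, "y": 0, "z": 0, "rx": 0, "ry": 0, "rz": 0, "hand": -1}
  ]
}}

```text
clock: 6.95
tcp_pos: [0.4985, -0.3904, 0.1883]
orientation: [-0.0, 0.817, 0.577, 0.0]
wrist_force: [-0.6, 0.1, 0.6]
finger_gap: 0.0855
```

```bash
python3 - <<'E'
from h import *
st();p=viewer.read_camera("wrist");save(p,"w3",1.3)
np.savez("w3.npz",**{k:np.array(v) for k,v in p.items()})
move([.5213,-.3358,.19],down(-19.5))
C=cloud(p)
m=(abs(C[...,2]-.044)<.003)
k=cv2.connectedComponentsWithStats(m.astype(np.uint8))
for i in np.argsort(-k[2][1:,4])[:3]+1:
    c=C[k[1]==i]; r=cv2.minAreaRect((c[:,:2]*1000).astype(np.float32)); print("z44",len(c),k[3][i],c.mean(0).round(4),r)
m=(abs(C[...,2]-.034)<.003)
k=cv2.connectedComponentsWithStats(m.astype(np.uint8))
for i in np.argsort(-k[2][1:,4])[:3]+1:
    c=C[k[1]==i]; r=cv2.minAreaRect((c[:,:2]*1000).astype(np.float32)); print("z34",len(c),k[3][i],c.mean(0).round(4),r)
E
```

```text
6.95 [ 0.4985 -0.3904  0.1883] F [-0.6  0.1  0.6] gap 0.0855 q [-45.  25.   7.  72.   0.  64.] z [ 0.  0. -1.]
xyz mm [57.7  3.4 -1.6] rot deg [-0.  -0.   0.1]
z44 4494 [258.35536271  67.84913218] [ 0.5393 -0.283   0.0434] ((539.2799682617188, -283.8599853515625), (88.93238830566406, 44.549293518066406), 70.44558715820312)
z44 187 [312.46524064 310.62032086] [ 0.5116 -0.5606  0.0438] ((510.81927490234375, -560.2223510742188), (3.716766357421875, 78.57592010498047), 89.18671417236328)
z44 4 [271.5 321. ] [ 0.4596 -0.5595  0.042 ] ((459.73394775390625, -559.5588989257812), (3.931612014770508, 1.0045742988586426), 5.238276481628418)
z34 5119 [39.1781598 37.8650127] [ 0.3435 -0.1761  0.0345] ((339.44610595703125, -173.31227111816406), (60.0228157043457, 100.92650604248047), 88.45854949951172)
z34 897 [259.44593088   9.34336678] [ 0.5586 -0.2315  0.0335] ((558.1469116210938, -231.4759979248047), (18.028430938720703, 44.04188919067383), 70.92847442626953)
z34 298 [295.50671141 310.07718121] [ 0.4912 -0.5605  0.034 ] ((488.3040466308594, -560.2636108398438), (4.118887424468994, 122.4156494140625), 88.88713836669922)
```

View pics/w3.png

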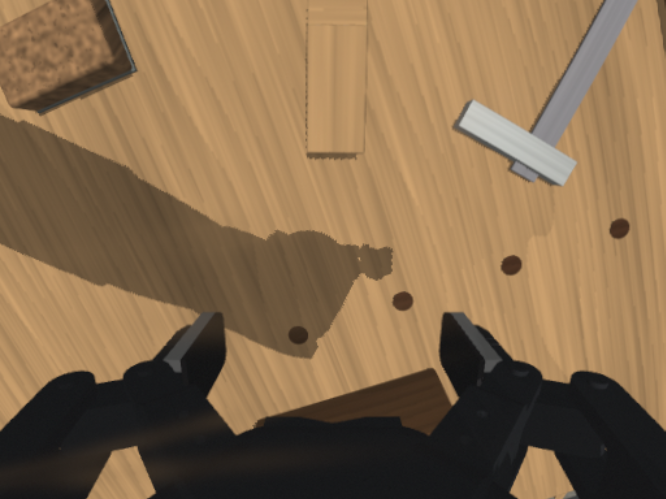

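```bash
cat >> h.py <<'E'
D=np.array([np.cos(np.deg2rad(70.5)),np.sin(np.deg2rad(70.5)),0])
def tiltR(a,jaw=-19.5): return down(jaw)*Rn.from_rotvec([0,np.deg2rad(a),0])
E
python3 - <<'E'
from h import *
o=np.array([.5393,-.2835,0])+.015*D; g=o+.012*D; g[2]=.026
R=tiltR(-35); zd=R.as_matrix()[:,2]; print(zd)
move(g+.019*zd-.08*zd,R); move(g+.019*zd,R)
E
```

```text
[-0.19146375 -0.54067695 -0.81915204]
xyz mm [174.9   3.2 112.5] rot deg [  0.  -35.    0.1]
xyz mm [129.    3.1 178. ] rot deg [  0.  -35.    0.1]
```

{"method": "arm_command", "body": {
  "motion": [
    {"x": 60, "y": 3, "z": 0, "rx": 0, "ry": -10, "rz": 0, "hand": -1},
    {"x": 120, "y": 3, "z": 20, "rx": 0, "ry": -20, "rz": 0, "hand": -1},
    {"x": 175, "y": 3, "z": 60, "rx": 0, "ry": -30, "rz": 0, "hand": -1},
    {"x": 175, "y": 3, "z": 112, "rx": 0, "ry": -35, "rz": 0, "hand": -1},
    {"x": 175, "y": 3, "z": 112, "rx": 0, "ry": -35, "rz": 0, "hand": -1},
    {"x": 175, "y": 3, "z": 112, "rx": 0, "ry": -35, "rz": 0, "hand": -1}
  ]
}}

```text
clock: 7.75
tcp_pos: [0.5607, -0.2249, 0.0781]
orientation: [0.175, 0.778, 0.552, -0.245]
wrist_force: [-0.2, -0.1, 0.7]
finger_gap: 0.0851
```

```bash
python3 - <<'E'
from h import *
st()
o=np.array([.5393,-.2835,0])+.015*D; g=o+.012*D; g[2]=.026
R=tiltR(-35); zd=R.as_matrix()[:,2]
move(g+.019*zd,R)
E
```

```text
7.75 [ 0.5607 -0.2249  0.0781] F [-0.2 -0.1  0.7] gap 0.0851 q [-13.  31.  -7.  56. -35.  97.] z [-0.188 -0.542 -0.819]
xyz mm [ 0.8 -0.9 82. ] rot deg [ 0.2 -0.   0.1]
```

{"method": "arm_command", "body": {
  "motion": [
    {"x": 0, "y": -1, "z": 50, "rx": 0, "ry": 0, "rz": 0, "hand": -1},
    {"x": 0, "y": -1, "z": 81, "rx": 0, "ry": 0, "rz": 0, "hand": -1},
    {"x": 0, "y": -1, "z": 81, "rx": 0, "ry": 0, "rz": 0, "hand": -1},
    {"x": 0, "y": -1, "z": 81, "rx": 0, "ry": 0, "rz": 0, "hand": 1},
    {"x": 0, "y": -1, "z": 81, "rx": 0, "ry": 0, "rz": 0, "hand": 1},
    {"x": 0, "y": -1, "z": 81, "rx": 0, "ry": 0, "rz": 0, "hand": 1},
    {"x": 0, "y": -1, "z": 81, "rx": 0, "ry": 0, "rz": 0, "hand": 1},
    {"x": 0, "y": -1, "z": 81, "rx": 0, "ry": 0, "rz": 0, "hand": 1}
  ],
  "force": 80
}}

```text
clock: 8.75
tcp_pos: [0.5453, -0.2689, 0.0124]
orientation: [0.176, 0.778, 0.551, -0.245]
wrist_force: [0.4, 1.2, 7.6]
finger_gap: 0.0432
```

```bash
python3 - <<'E'
from h import *
st()
s=get_state();R=toolR(s)
# lift 90 in world, in tool axes
print(R.inv().apply([0,0,90]))
E
```

```text
8.75 [ 0.5453 -0.2689  0.0124] F [0.4 1.2 7.6] gap 0.0432 q [-18.  34. -13.  44. -35.  92.] z [-0.187 -0.543 -0.818]
[-51.70835968   0.32615397 -73.66233205]
```

{"method": "arm_command", "body": {
  "motion": [
    {"x": -30, "y": 0, "z": -41, "rx": 0, "ry": 0, "rz": 0, "hand": 1},
    {"x": -60, "y": 0, "z": -86, "rx": 0, "ry": 0, "rz": 0, "hand": 1},
    {"x": -60, "y": 0, "z": -86, "rx": 0, "ry": 10, "rz": 0, "hand": 1},
    {"x": -60, "y": 0, "z": -86, "rx": 0, "ry": 20, "rz": 0, "hand": 1},
    {"x": -60, "y": 0, "z": -86, "rx": 0, "ry": 30, "rz": 0, "hand": 1},
    {"x": -60, "y": 0, "z": -86, "rx": 0, "ry": 40, "rz": 0, "hand": 1},
    {"x": -60, "y": 0, "z": -86, "rx": 0, "ry": 50, "rz": 0, "hand": 1},
    {"x": -60, "y": 0, "z": -86, "rx": 0, "ry": 60, "rz": 0, "hand": 1},
    {"x": -60, "y": 0, "z": -86, "rx": 0, "ry": 70, "rz": 0, "hand": 1},
    {"x": -60, "y": 0, "z": -86, "rx": 0, "ry": 80, "rz": 0, "hand": 1}
  ]
}}

```text
clock: 10.0
tcp_pos: [0.544, -0.2693, 0.116]
orientation: [-0.221, 0.753, 0.534, 0.314]
wrist_force: [0.8, 0.5, -3.5]
finger_gap: 0.043
```

```bash
python3 - <<'E'
from h import *
st(); s=get_state(); move(s["tcp_pos"],tiltR(55))
E
```

```text
10.0 [ 0.544  -0.2693  0.116 ] F [ 0.8  0.5 -3.5] gap 0.043 q [-52.  42.  11.  87.  37.  48.] z [ 0.237  0.669 -0.705]
xyz mm [0. 0. 0.] rot deg [-0.   9.8  0.2]
```

Finish the turn and check the blank's tilt.

{"method": "arm_command", "body": {
  "motion": [
    {"x": 0, "y": 0, "z": 0, "rx": 0, "ry": 10, "rz": 0, "hand": 1},
    {"x": 0, "y": 0, "z": 0, "rx": 0, "ry": 10, "rz": 0, "hand": 1},
    {"x": 0, "y": 0, "z": 0, "rx": 0, "ry": 10, "rz": 0, "hand": 1}
  ]
}}

```text
clock: 10.38
tcp_pos: [0.544, -0.2686, 0.1151]
orientation: [-0.266, 0.724, 0.514, 0.376]
wrist_force: [0.2, 0.3, -2.1]
finger_gap: 0.043
```

```bash
python3 - <<'E'
from h import *
st(); 
for n in ["scene","top","wrist"]:
    p=viewer.read_camera(n); np.savez(n+"4.npz",**{k:np.array(v) for k,v in p.items()})
    if n=="wrist": save(p,"w4",1.3)
    else:
        im=cv2.cvtColor(p["image"],cv2.COLOR_RGB2BGR);u,v=proj(p,[.545,-.27,.13])[0].astype(int)
        cv2.imwrite("pics/%s4.png"%n,cv2.resize(im[max(v-50,0):v+50,max(u-60,0):u+60],None,fx=5,fy=5,interpolation=cv2.INTER_CUBIC))
E
```

```text
10.375 [ 0.544  -0.2686  0.1151] F [ 0.2  0.3 -2.1] gap 0.043 q [-54.  49.  16.  96.  42.  40.] z [ 0.271  0.771 -0.576]
```

View pics/w4.png

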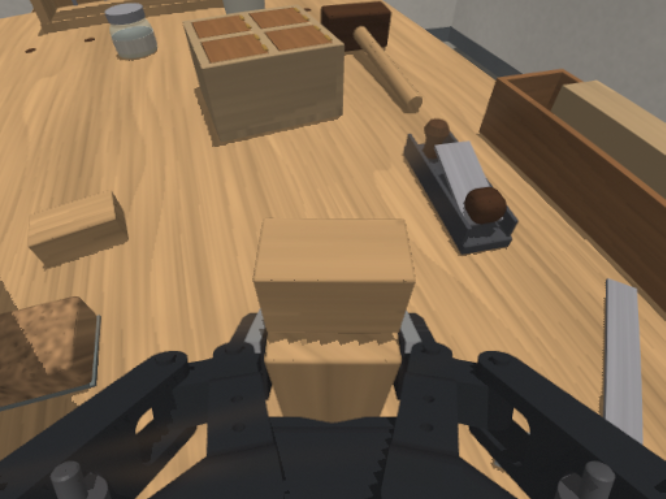

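View pics/scene4.png

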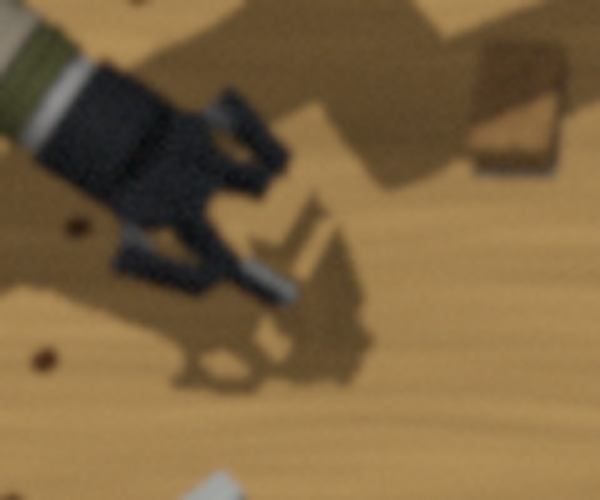

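```bash
python3 - <<'E'
from h import *
p=dict(np.load("wrist4.npz",allow_pickle=True)); p["k1"]=float(p["k1"])
C=cloud(p)
def fit(m):
    q=C[m];q=q[abs(q[:,2]-np.median(q[:,2]))<.02];c=q.mean(0);n=np.linalg.svd(q-c)[2][2];return n*np.sign(n[2]),c,len(q)
Mk=np.zeros(C.shape[:2],bool);Mk[int(222/1.3):int(272/1.3),int(268/1.3):int(400/1.3)]=1
n,c,k=fit(Mk);print(n.round(3),c.round(4),k,"tilt along D",np.rad2deg(np.arcsin(n@D)).round(2),"side",np.rad2deg(np.arcsin(n@np.cross([0,0,1],D))).round(2))
print(C[Mk][:,2].min(),C[Mk][:,2].max())
Mk[:]=0;Mk[int(290/1.3):int(325/1.3),int(270/1.3):int(398/1.3)]=1
q=C[Mk];c=q.mean(0);n=np.linalg.svd(q-c)[2][2];print("tenon face",n.round(3),c.round(4),np.rad2deg(np.arcsin(n[2])))
E
```

```text
[0.011 0.007 1.   ] [ 0.5415 -0.2772  0.1757] 3926 tilt along D 0.56 side -0.46
0.17412905537565096 0.25468141181381515
tenon face [-0.314 -0.907 -0.279] [ 0.5374 -0.2891  0.1625] -16.19394722950912
```

{"method": "arm_command", "body": {
  "motion": [
    {"x": -20, "y": 0, "z": 14, "rx": 0, "ry": 0, "rz": 0, "hand": 1},
    {"x": -37, "y": 0, "z": 26, "rx": 0, "ry": 0, "rz": 0, "hand": 1},
    {"x": -43, "y": 0, "z": 30, "rx": 0, "ry": 0, "rz": 0, "hand": 1},
    {"x": -45, "y": 0, "z": 32, "rx": 0, "ry": 0, "rz": 0, "hand": 1},
    {"x": -45, "y": 0, "z": 32, "rx": 0, "ry": 0, "rz": 0, "hand": 1}
  ]
}}

```text
clock: 11.15
tcp_pos: [0.5436, -0.2681, 0.0615]
orientation: [-0.267, 0.724, 0.513, 0.377]
wrist_force: [-3.0, 0.2, 5.4]
finger_gap: 0.043
```

```bash
python3 - <<'E'
from h import *
st(); p=viewer.read_camera("wrist")
C=cloud(p)
Mk=np.zeros(C.shape[:2],bool);Mk[int(222/1.3):int(272/1.3),int(268/1.3):int(400/1.3)]=1
q=C[Mk];q=q[abs(q[:,2]-np.median(q[:,2]))<.01];c=q.mean(0);n=np.linalg.svd(q-c)[2][2];n*=np.sign(n[2]);print(n.round(3),c.round(4),np.median(q[:,2]))
E
```

```text
11.15 [ 0.5436 -0.2681  0.0615] F [-3.   0.2  5.4] gap 0.043 q [-54.  52.  14.  91.  42.  40.] z [ 0.272  0.773 -0.573]
[0.015 0.    1.   ] [ 0.5407 -0.2774  0.1197] 0.11971359844035605
```

{"method": "arm_command", "body": {
  "motion": [
    {"x": 0, "y": 0, "z": 0, "rx": 0, "ry": 0, "rz": 0, "hand": -1},
    {"x": 0, "y": 0, "z": 0, "rx": 0, "ry": 0, "rz": 0, "hand": -1},
    {"x": 0, "y": 0, "z": 0, "rx": 0, "ry": 0, "rz": 0, "hand": -1},
    {"x": 0, "y": 0, "z": 0, "rx": 0, "ry": 0, "rz": 0, "hand": -1},
    {"x": 0, "y": 0, "z": -40, "rx": 0, "ry": 0, "rz": 0, "hand": -1},
    {"x": 0, "y": 0, "z": -100, "rx": 0, "ry": 0, "rz": 0, "hand": -1},
    {"x": 0, "y": 0, "z": -130, "rx": 0, "ry": 0, "rz": 0, "hand": -1},
    {"x": 0, "y": 0, "z": -130, "rx": 0, "ry": 0, "rz": 0, "hand": -1}
  ]
}}

```text
clock: 12.2
tcp_pos: [0.508, -0.3714, 0.1349]
orientation: [-0.265, 0.725, 0.513, 0.377]
wrist_force: [-0.1, 0.0, -0.4]
finger_gap: 0.0853
```

```bash
python3 - <<'E'
from h import *
st(); p=viewer.read_camera("wrist"); save(p,"w5",1.3)
C=cloud(p)
m=(abs(C[...,2]-.12)<.006)
k=cv2.connectedComponentsWithStats(m.astype(np.uint8))
for i in np.argsort(-k[2][1:,4])[:3]+1:
    c=C[k[1]==i]; r=cv2.minAreaRect((c[:,:2]*1000).astype(np.float32)); print(len(c),k[3][i],c.mean(0).round(4),r)
E
```

```text
12.2 [ 0.508  -0.3714  0.1349] F [-0.1  0.  -0.4] gap 0.0853 q [-61.  56.  33. 110.  38.  33.] z [ 0.274  0.771 -0.575]
1298 [253.10785824 150.75885978] [ 0.5383 -0.2802  0.119 ] ((539.0535888671875, -277.9664611816406), (25.671974182128906, 44.177711486816406), 71.1999740600586)
```

View pics/w5.png

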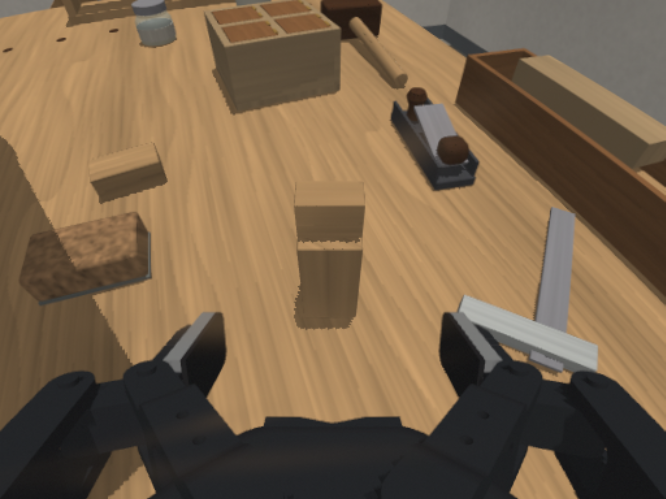

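```bash
python3 - <<'E'
from h import *
s=get_state();move(s["tcp_pos"]+[0,0,.07],tiltR(0));move([.539,-.278,.16],tiltR(0,-18.9))
E
```

```text
xyz mm [ 57.3   0.1 -40.2] rot deg [  0.  -55.    0.1]
xyz mm [76.9 -1.5 64.3] rot deg [  0.3 -55.   -0.5]
```

{"method": "arm_command", "body": {
  "motion": [
    {"x": 30, "y": 0, "z": -20, "rx": 0, "ry": -10, "rz": 0, "hand": -1},
    {"x": 57, "y": 0, "z": -40, "rx": 0, "ry": -20, "rz": 0, "hand": -1},
    {"x": 57, "y": 0, "z": -40, "rx": 0, "ry": -30, "rz": 0, "hand": -1},
    {"x": 57, "y": 0, "z": -40, "rx": 0, "ry": -40, "rz": 0, "hand": -1},
    {"x": 85, "y": -1, "z": 0, "rx": 0, "ry": -50, "rz": 0, "hand": -1},
    {"x": 105, "y": -1, "z": 35, "rx": 0, "ry": -55, "rz": 0, "hand": -1},
    {"x": 94, "y": -1, "z": 53, "rx": 0, "ry": -55, "rz": 0, "hand": -1},
    {"x": 94, "y": -1, "z": 53, "rx": 0, "ry": -55, "rz": 0, "hand": -1}
  ]
}}

```text
clock: 13.25
tcp_pos: [0.5388, -0.2728, 0.1787]
orientation: [-0.002, 0.815, 0.58, -0.001]
wrist_force: [-0.9, 0.4, 0.6]
finger_gap: 0.0851
```

```bash
python3 - <<'E'
from h import *
st(); p=viewer.read_camera("wrist"); save(p,"w6",1.3)
C=cloud(p)
m=(abs(C[...,2]-.12)<.005)
k=cv2.connectedComponentsWithStats(m.astype(np.uint8))
for i in np.argsort(-k[2][1:,4])[:2]+1:
    c=C[k[1]==i]; r=cv2.minAreaRect((c[:,:2]*1000).astype(np.float32)); print(len(c),k[3][i],c.mean(0).round(4),r)
move([.539,-.278,.16],tiltR(0,-18.9))
p=viewer.read_camera("top");C=cloud(p)
m=(abs(C[...,2]-.12)<.006)&(abs(C[...,0]-.54)<.05)&(abs(C[...,1]+.28)<.05);print("top",m.sum(),C[m].mean(0) if m.any() else 0)
E
```

```text
13.25 [ 0.5388 -0.2728  0.1787] F [-0.9  0.4  0.6] gap 0.0851 q [-34.  22.   2.  70.   0.  75.] z [-0.004  0.003 -1.   ]
1768 [258.24604072 215.04751131] [ 0.5395 -0.2763  0.1192] ((539.5164794921875, -276.9305114746094), (23.830224990844727, 44.20195007324219), 70.40927124023438)
xyz mm [-3.3  1.1 19.6] rot deg [-0.2 -0.  -0.3]
top 156 [ 0.53961735 -0.27709226  0.11979648]
```

View pics/w6.png

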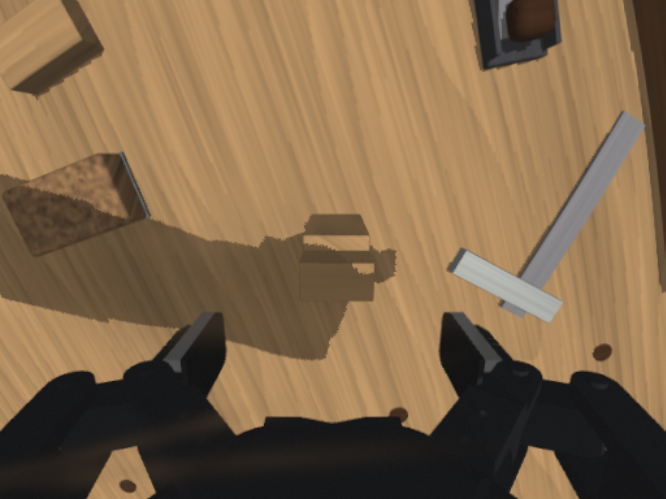

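{"method": "arm_command", "body": {
  "motion": [
    {"x": -4, "y": 2, "z": 30, "rx": 0, "ry": 0, "rz": 0, "hand": -1},
    {"x": -4, "y": 2, "z": 70, "rx": 0, "ry": 0, "rz": 0, "hand": -1},
    {"x": -4, "y": 2, "z": 91, "rx": 0, "ry": 0, "rz": 0, "hand": -1},
    {"x": -4, "y": 2, "z": 91, "rx": 0, "ry": 0, "rz": 0, "hand": -1},
    {"x": -4, "y": 2, "z": 91, "rx": 0, "ry": 0, "rz": 0, "hand": 1},
    {"x": -4, "y": 2, "z": 91, "rx": 0, "ry": 0, "rz": 0, "hand": 1},
    {"x": -4, "y": 2, "z": 91, "rx": 0, "ry": 0, "rz": 0, "hand": 1},
    {"x": -4, "y": 2, "z": 91, "rx": 0, "ry": 0, "rz": 0, "hand": 1},
    {"x": -4, "y": 2, "z": 91, "rx": 0, "ry": 0, "rz": 0, "hand": 1}
  ],
  "force": 80
}}

```text
clock: 14.48
tcp_pos: [0.5407, -0.2817, 0.0917]
orientation: [0.001, 0.816, 0.578, 0.0]
wrist_force: [-1.7, -0.2, 4.6]
finger_gap: 0.0428
```

```bash
python3 - <<'E'
from h import *
st()
b=BAY[3]+RC@np.array([-.004,0]);print(b)
move([*b,.235],down(3.75))
E
```

```text
14.475 [ 0.5407 -0.2817  0.0917] F [-1.7 -0.2  4.6] gap 0.0428 q [-35.  26.  -6.  58.  -0.  74.] z [ 0.002 -0.002 -1.   ]
[0.62737434 0.19890561]
xyz mm [ 482.   -77.2 -144.2] rot deg [  0.1   0.1 -23.1]
```

{"method": "arm_command", "body": {
  "motion": [
    {"x": 0, "y": 0, "z": -40, "rx": 0, "ry": 0, "rz": 0, "hand": 1},
    {"x": 0, "y": 0, "z": -100, "rx": 0, "ry": 0, "rz": 0, "hand": 1},
    {"x": 50, "y": -8, "z": -144, "rx": 0, "ry": 0, "rz": -3, "hand": 1},
    {"x": 482, "y": -77, "z": -144, "rx": 0, "ry": 0, "rz": -23, "hand": 1},
    {"x": 482, "y": -77, "z": -144, "rx": 0, "ry": 0, "rz": -23, "hand": 1},
    {"x": 482, "y": -77, "z": -144, "rx": 0, "ry": 0, "rz": -23, "hand": 1},
    {"x": 482, "y": -77, "z": -144, "rx": 0, "ry": 0, "rz": -23, "hand": 1},
    {"x": 482, "y": -77, "z": -144, "rx": 0, "ry": 0, "rz": -23, "hand": 1},
    {"x": 482, "y": -77, "z": -144, "rx": 0, "ry": 0, "rz": -23, "hand": 1},
    {"x": 482, "y": -77, "z": -144, "rx": 0, "ry": 0, "rz": -23, "hand": 1}
  ]
}}

```text
clock: 15.72
tcp_pos: [0.6266, 0.198, 0.234]
orientation: [0.0, 0.684, 0.729, 0.0]
wrist_force: [2.0, -0.0, -1.8]
finger_gap: 0.0429
```

{"method": "arm_command", "body": {
  "motion": [
    {"x": 0, "y": 0, "z": 0, "rx": 0, "ry": 0, "rz": 0, "hand": 1},
    {"x": 0, "y": 0, "z": 0, "rx": 0, "ry": 0, "rz": 0, "hand": 1}
  ]
}}

```text
clock: 15.98
tcp_pos: [0.6262, 0.1962, 0.2334]
orientation: [-0.0, 0.684, 0.73, -0.001]
wrist_force: [-0.3, -0.3, -2.3]
finger_gap: 0.0426
```

```bash
python3 - <<'E'
from h import *
st(); s=get_state(); p=viewer.read_camera("wrist"); save(p,"w7",1.3)
C=cloud(p); R=toolR(s)
b=BAY[3]+RC@np.array([-.004,0])
move([*b,.235],down(3.75))
q=R.inv().apply(C.reshape(-1,3)-s["tcp_pos"]).reshape(C.shape)*1000
# tenon top: tool z about -29
m=(q[...,2]>-36)&(q[...,2]<-20)&(abs(q[...,1])<21.0)&(abs(q[...,0])<25)
c=q[m];print(m.sum(),c.mean(0).round(1),np.percentile(c,[3,97],axis=0).round(1))
mm=cv2.minAreaRect(c[:,:2].astype(np.float32));print(mm)
n=np.linalg.svd(c-c.mean(0))[2][2];print(n.round(3))
E
```

```text
15.975 [0.6262 0.1962 0.2334] F [-0.3 -0.3 -2.3] gap 0.0426 q [10. 27. 17. 80. -0. 97.] z [-0.001 -0.001 -1.   ]
xyz mm [ 3.6  1.3 -1.4] rot deg [-0.   0.  -0.1]
4851 [  5.8  -0.1 -27.5] [[ -6.8 -19.7 -29.2]
 [ 15.7  19.8 -21.8]]
((3.1528139114379883, 0.01503753662109375), (26.189857482910156, 42.03984832763672), 0.2356429100036621)
[-0.1   -0.022  0.995]
```

View pics/w7.png

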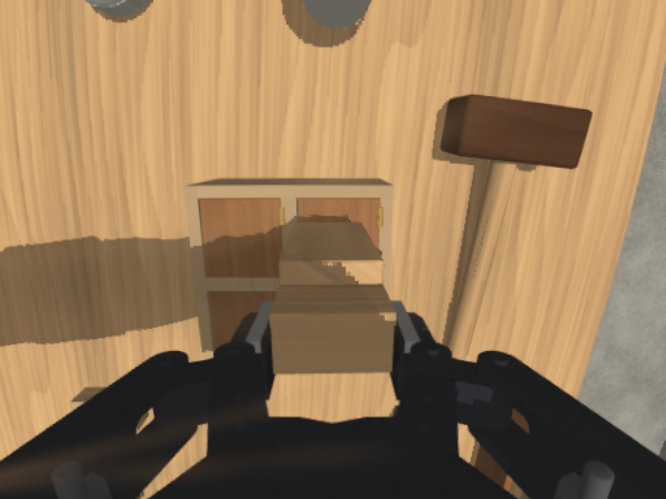

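```bash
python3 - <<'E'
from h import *
s=get_state(); p=viewer.read_camera("wrist"); C=cloud(p); R=toolR(s)
def f(r0,r1,c0,c1):
    q=C[int(r0/1.3):int(r1/1.3),int(c0/1.3):int(c1/1.3)].reshape(-1,3)
    c=q.mean(0)
    for _ in range(3):
        n=np.linalg.svd(q-q.mean(0),full_matrices=False)[2][2]; q=q[abs((q-q.mean(0))@n)<.002]
    print(n.round(3),R.inv().apply(n).round(3),q.mean(0).round(4),len(q)); return q
f(318,366,280,384); f(226,255,290,372); f(264,280,290,372)
t=np.zeros((5,3))
q=R.inv().apply(C.reshape(-1,3)-s["tcp_pos"]).reshape(C.shape)*1000
m=(abs(q[...,2]+28)<4)&(abs(q[...,1])<20)&(abs(q[...,0])<25)
print(np.percentile(q[m][:,0],[1,99]),np.median(q[m][:,2]))
E
```

```text
[ 0.029 -0.095  0.995] [-0.097  0.022 -0.995] [0.6255 0.2    0.2617] 791
[ 0.065 -0.998  0.   ] [-1.     0.002  0.   ] [0.6235 0.2208 0.1953] 846
[ 0.061 -0.948  0.311] [-0.95   0.    -0.311] [0.624  0.2163 0.2328] 505
[-7.48493274 15.85109948] -28.008242388022747
```

```bash
python3 - <<'E'
from h import *
s=get_state(); R=toolR(s)
for n in ["scene","top"]:
    p=viewer.read_camera(n);C=cloud(p);q=R.inv().apply(C.reshape(-1,3)-s["tcp_pos"]).reshape(C.shape)*1000
    m=(abs(q[...,1])<30)&(abs(q[...,0])<40)&(q[...,2]>-33)&(q[...,2]<100)
    im=cv2.cvtColor(p["image"],cv2.COLOR_RGB2BGR);u,v=proj(p,s["tcp_pos"])[0].astype(int)
    cv2.imwrite("pics/%s8.png"%n,cv2.resize(im[v-50:v+50,u-50:u+50],None,fx=4,fy=4,interpolation=cv2.INTER_CUBIC))
    t=m&(q[...,2]<-24)
    if t.any(): print(n,t.sum(),np.percentile(q[t],[5,50,95],axis=0).round(1))
    t=m&(q[...,2]>25)&(q[...,2]<85)
    if t.sum()>20:
        x=q[t]; print(n,t.sum(),np.percentile(x,[5,50,95],axis=0).round(1))
        for lo in range(25,85,15):
            k=x[(x[:,2]>=lo)&(x[:,2]<lo+15)]
            if len(k)>5: print(lo,np.percentile(k[:,0],[3,97]).round(1),np.percentile(k[:,1],[3,97]).round(1),len(k))
a=cv2.imread("pics/scene8.png");b=cv2.imread("pics/top8.png");cv2.imwrite("pics/st8.png",np.hstack([a,b]))
E
```

```text
scene 23 [[-10.4 -20.6 -31.9]
 [ -7.5  -2.7 -28.9]
 [  2.2  28.5 -25.2]]
scene 241 [[-17.9 -13.1  27.1]
 [ -3.5  20.1  53.9]
 [ 23.1  21.9  81.8]]
25 [-17.9  24.1] [-11.9  21.9] 68
40 [-17.9  23.7] [-13.9  22.4] 59
55 [-18.   24.6] [-17.1  21.2] 58
70 [-17.8  23.6] [-17.5  22. ] 56
top 111 [[-19.2 -23.1  29.9]
 [-18.5 -21.1  58.1]
 [  2.7  14.   84.1]]
25 [-19.2  -2.1] [-22.7  15.3] 27
40 [-19.4   0.1] [-22.6  15.2] 27
55 [-19.1   2.9] [-23.3  14.1] 26
70 [-19.3   7.3] [-23.3  10. ] 31
```

View pics/st8.png

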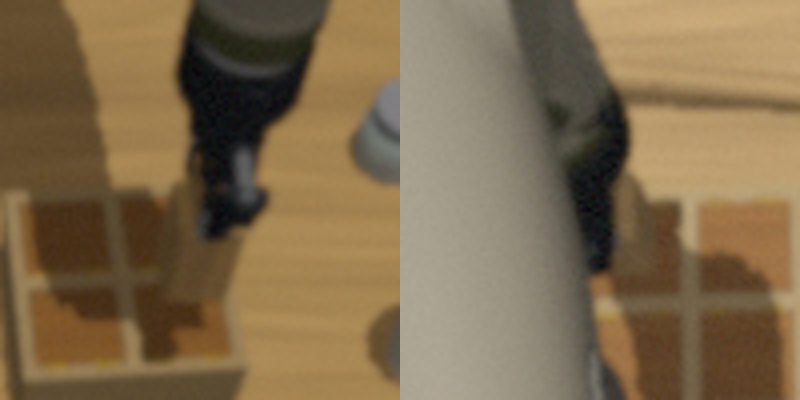

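{"method": "arm_command", "body": {
  "motion": [
    {"x": 1, "y": 0, "z": 20, "rx": 0, "ry": 0, "rz": 0, "hand": 1},
    {"x": 1, "y": 0, "z": 40, "rx": 0, "ry": 0, "rz": 0, "hand": 1},
    {"x": 1, "y": 0, "z": 52, "rx": 0, "ry": 0, "rz": 0, "hand": 1},
    {"x": 1, "y": 0, "z": 60, "rx": 0, "ry": 0, "rz": 0, "hand": 1},
    {"x": 1, "y": 0, "z": 68, "rx": 0, "ry": 0, "rz": 0, "hand": 1},
    {"x": 1, "y": 0, "z": 76, "rx": 0, "ry": 0, "rz": 0, "hand": 1},
    {"x": 1, "y": 0, "z": 84, "rx": 0, "ry": 0, "rz": 0, "hand": 1},
    {"x": 1, "y": 0, "z": 84, "rx": 0, "ry": 0, "rz": 0, "hand": 1}
  ]
}}

```text
clock: 17.18
tcp_pos: [0.6257, 0.1968, 0.1487]
orientation: [-0.001, 0.684, 0.729, -0.001]
wrist_force: [-1.9, -0.8, -3.0]
finger_gap: 0.0428
```

```bash
python3 - <<'E'
from h import *
st(); s=get_state(); p=viewer.read_camera("wrist"); save(p,"w9",1.3)
b=BAY[3];move([*b,.101],down(3.75))
E
```

```text
17.175 [0.6257 0.1968 0.1487] F [-1.9 -0.8 -3. ] gap 0.0428 q [10. 29.  7. 69. -0. 97.] z [-0.002 -0.    -1.   ]
xyz mm [ 2.   5.6 48.1] rot deg [-0.1  0.  -0.1]
```

View pics/w9.png

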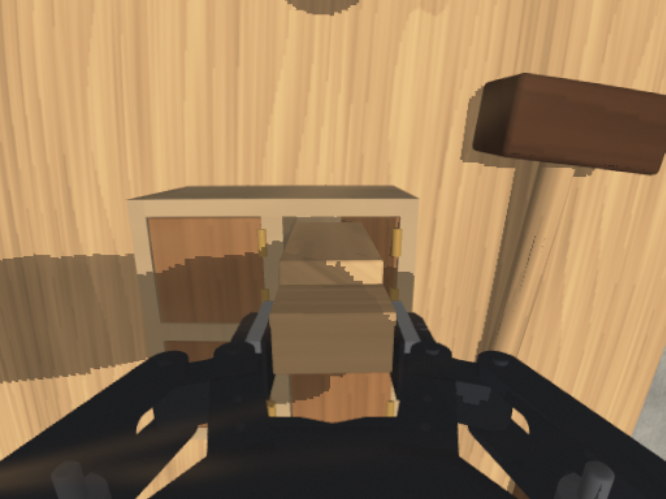

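{"method": "arm_command", "body": {
  "motion": [
    {"x": 0, "y": 0, "z": 10, "rx": 0, "ry": 0, "rz": 0, "hand": 1},
    {"x": 0, "y": 0, "z": 20, "rx": 0, "ry": 0, "rz": 0, "hand": 1},
    {"x": 0, "y": 0, "z": 30, "rx": 0, "ry": 0, "rz": 0, "hand": 1},
    {"x": 0, "y": 0, "z": 38, "rx": 0, "ry": 0, "rz": 0, "hand": 1},
    {"x": 0, "y": 0, "z": 42, "rx": 0, "ry": 0, "rz": 0, "hand": 1},
    {"x": 0, "y": 0, "z": 45, "rx": 0, "ry": 0, "rz": 0, "hand": 1},
    {"x": 0, "y": 0, "z": 45, "rx": 0, "ry": 0, "rz": 0, "hand": 1}
  ]
}}

```text
clock: 18.1
tcp_pos: [0.6265, 0.1968, 0.1047]
orientation: [-0.0, 0.684, 0.729, -0.0]
wrist_force: [-1.1, 0.7, -2.5]
finger_gap: 0.0429
```

```bash
python3 - <<'E'
from h import *
st()
E
```

```text
18.1 [0.6265 0.1968 0.1047] F [-1.1  0.7 -2.5] gap 0.0429 q [10. 30.  3. 63. -0. 97.] z [-0. -0. -1.]
```

Go down in millimetres until the floor bears.

{"method": "arm_command", "body": {
  "motion": [
    {"x": 0, "y": 0, "z": 2, "rx": 0, "ry": 0, "rz": 0, "hand": 1},
    {"x": 0, "y": 0, "z": 3, "rx": 0, "ry": 0, "rz": 0, "hand": 1},
    {"x": 0, "y": 0, "z": 3, "rx": 0, "ry": 0, "rz": 0, "hand": 1}
  ]
}}

```text
clock: 18.48
tcp_pos: [0.6266, 0.1969, 0.1019]
orientation: [0.0, 0.684, 0.729, 0.0]
wrist_force: [-0.3, 0.2, -2.3]
finger_gap: 0.0425
```

```bash
python3 - <<'E'
from h import *
st()
E
```

```text
18.475 [0.6266 0.1969 0.1019] F [-0.3  0.2 -2.3] gap 0.0425 q [10. 30.  3. 63. -0. 97.] z [ 0. -0. -1.]
```

{"method": "arm_command", "body": {
  "motion": [
    {"x": 0, "y": 0, "z": 1, "rx": 0, "ry": 0, "rz": 0, "hand": 1},
    {"x": 0, "y": 0, "z": 2, "rx": 0, "ry": 0, "rz": 0, "hand": 1},
    {"x": 0, "y": 0, "z": 2, "rx": 0, "ry": 0, "rz": 0, "hand": 1}
  ]
}}

```text
clock: 18.85
tcp_pos: [0.6266, 0.1969, 0.1017]
orientation: [0.0, 0.684, 0.729, 0.0]
wrist_force: [-4.0, -0.4, 7.6]
finger_gap: 0.0428
```

```bash
python3 - <<'E'
from h import *
st()
E
```

```text
18.85 [0.6266 0.1969 0.1017] F [-4.  -0.4  7.6] gap 0.0428 q [10. 30.  3. 63. -0. 97.] z [ 0.001  0.    -1.   ]
```

{"method": "arm_command", "body": {
  "motion": [
    {"x": 0, "y": 0, "z": -1, "rx": 0, "ry": 0, "rz": 0, "hand": 1},
    {"x": 0, "y": 0, "z": -1, "rx": 0, "ry": 0, "rz": 0, "hand": -1},
    {"x": 0, "y": 0, "z": -1, "rx": 0, "ry": 0, "rz": 0, "hand": -1},
    {"x": 0, "y": 0, "z": -1, "rx": 0, "ry": 0, "rz": 0, "hand": -1},
    {"x": 0, "y": 0, "z": -1, "rx": 0, "ry": 0, "rz": 0, "hand": -1},
    {"x": 0, "y": 0, "z": -15, "rx": 0, "ry": 0, "rz": 0, "hand": -1},
    {"x": 0, "y": 0, "z": -50, "rx": 0, "ry": 0, "rz": 0, "hand": -1},
    {"x": -30, "y": 0, "z": -100, "rx": 0, "ry": 0, "rz": 0, "hand": -1},
    {"x": -60, "y": 0, "z": -130, "rx": 0, "ry": 0, "rz": 0, "hand": -1},
    {"x": -60, "y": 0, "z": -130, "rx": 0, "ry": 0, "rz": 0, "hand": -1}
  ]
}}

```text
clock: 20.1
tcp_pos: [0.6325, 0.1353, 0.2345]
orientation: [0.003, 0.685, 0.728, 0.003]
wrist_force: [0.1, 0.6, -0.1]
finger_gap: 0.0852
```

```bash
python3 - <<'E'
from h import *
st(); p=viewer.read_camera("wrist"); save(p,"w10",1.3)
C=cloud(p)
m=(abs(C[...,2]-.13)<.006)
k=cv2.connectedComponentsWithStats(m.astype(np.uint8))
for i in np.argsort(-k[2][1:,4])[:2]+1:
    c=C[k[1]==i]; r=cv2.minAreaRect((c[:,:2]*1000).astype(np.float32)); n=np.linalg.svd(c-c.mean(0),full_matrices=False)[2][2];print(len(c),k[3][i],c.mean(0).round(4),r,n.round(3),RC.T@(np.array(r[0])/1000-BAY[3]))
E
```

```text
20.1 [0.6325 0.1353 0.2345] F [ 0.1  0.6 -0.1] gap 0.0852 q [ 5. 26. 15. 78. -0. 91.] z [ 0.008  0.    -1.   ]
1429 [248.15395381 121.43946816] [0.6229 0.2005 0.1294] ((622.94970703125, 200.3201446533203), (44.31093215942383, 22.710784912109375), 3.4114317893981934) [ 0.002 -0.007  1.   ] [-0.00832264  0.00170089]
```

View pics/w10.png

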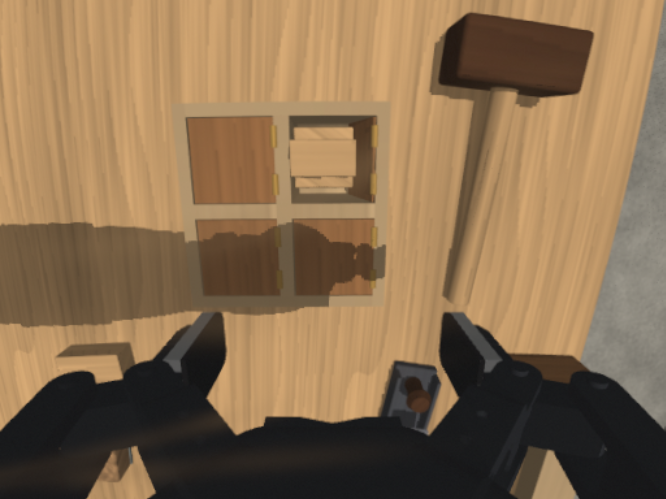

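The blank stands upright in bay 3: its tenon top is at z 0.129 and level, about 8 mm from the bay centre. The flap hangs open beside it and the gripper is clear, so I'm handing in.

```bash
python3 -c "
from h import *
st();print(hand_in())"
```

```text
20.15 [0.6315 0.1363 0.2322] F [ 0.4  0.2 -0.6] gap 0.0855 q [ 5. 26. 15. 78.  0. 92.] z [ 0.004  0.001 -1.   ]
the job is handed in; nothing more can be done
None
```

The leg blank is standing tenon up on the floor of bay 3, released, and the job is handed in at about 20 s.

- **Finding the bay:** With closed fingers, flaps 0 and 1 stopped at about 7 mm with 29 N and 39 N on the wrist. Flap 3 gave way with almost no force and I pushed it 30 mm in, which is more than 0.5 rad. I did not feel bay 2, since bay 3 was already found empty.
- **Standing the blank:** I gripped it with the tool tilted, turned it 90° and set it on its foot on the bench. After I let go, its tenon top measured 0.119 m high.
- **Placing it:** I took it again from above and lowered it through flap 3 until the wrist felt the floor at 7.6 N, then opened and backed off.

**Last checks:** The tenon top was level to within about 0.5° at z = 0.129 m. It sat about 8.5 mm from the bay's centre, and the flap hung clear beside it. The gripper was clear with the wrist force near zero. The bystanders looked untouched in the last picture, but I did not measure them again.

**One disagreement:** While I was carrying the blank, one wrist-camera fit suggested the top face was tilted by about 5°. The body's side faces in the other views showed it vertical, and the final check agreed with those.

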